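Seat a relay lens in the V-saddles of a test fixture and hold it down

TASK

The relay lens from the microscope's camera port is due for its check on the lens test fixture. Slide the red cover plate straight up out of the slot in front of the fixture's target and stand it in a free slot of the grey plate rack; then take the lens barrel from its black rest and lay it in the fixture's two V-saddles with the glass end right up against the brass stop ring. Finish while still holding it there, pressed down firmly with about 15 N so that it bears on both flanks of the V for the reading: do not let go, do not crush or drop the lens, and leave the green filter and the other things on the bench where they are.

Things in the scene. Friction and masses are not known exactly. Their poses are not given: they have to be found in the camera images.
- fixture: Lens test fixture, fixed: aluminium base (x = -85 to +100 mm, 84 mm wide, 12 mm high) with two grey V-saddles, shutter slot and black target head along its x axis. Origin on the bench under the axis; x along the optical axis from the open near end toward the target head, z up. Optical axis 46 mm above the bench. Head at x = 43 to 96 mm, 74 mm wide, top 70 mm above the bench (a small knob to 74).
- v_seat (a point): Point on the optical axis midway between the saddles (x = -21 mm in the fixture, 46 mm above the bench). Saddles: 22 mm long, middles 37 mm either side of this point, 52 mm wide, top 43 mm above the bench, 90-degree V with its apex 24.8 mm above the bench. Between them 52 mm are open down to the base (12 mm), room for fingers. The barrel's middle ends 8 mm beyond this point toward the stop.
- left_flank: The two steel strips (one in each saddle, in line) that form the flank of the V on the fixture's +y side; fixed, origin and axes as the fixture's. A seated barrel touches them along a line 10.6 mm beside and 10.6 mm below the optical axis. Rigid: a hand a millimetre off to one side loads one flank and unloads the other; with no side force both bear alike.
- right_flank: The two steel strips that form the other flank of the V, on the fixture's -y side; fixed, origin and axes as the fixture's.
- stop (a point): Centre of the face of the brass stop ring (35 mm diameter) on the target head, on the optical axis, 46 mm above the bench, x = +42 mm in the fixture; the face looks to the fixture's -x. The barrel's front end belongs against it. The shutter slot lies directly in front: with the cover plate in place the barrel cannot reach the ring.
- cover_plate: Red plastic plate 4 (x, thickness) x 64 (y) x 90 mm (z), 45 g, loose. Origin: middle of its lower edge. At the start it stands on the fixture's base, 12 mm above the bench, in a 6 mm slot between guide posts and target head; these end 70 mm above the bench, so its top 32 mm stand free to be pinched across the thickness from above. Clear of the slot once raised 60 mm.
- plate_rack: Grey rack, fixed: base 104 (x) x 90 (y) x 6 mm with two side combs 54 mm high. Origin: middle of its underside, on the bench. Five slots, 8 mm wide, at x = -32, -16, 0, 16, 32 mm; a plate stands in one with its x along the rack's x and its lower edge 6 mm above the bench; 68 mm clear between the walls in y. Rib tops have 45-degree lead-ins. The green filter fills the slot at x = 32 mm.
- green_filter: Green glass filter plate, 4 x 64 x 90 mm like the cover plate, standing loose in the rack's slot at x = +32 mm; to be left there. Origin: middle of its lower edge.
- lens_rest: Low black rubber rest 120 (x) x 62 (y) x 6 mm, fixed. Two cradles at x = -42 and +42 mm (18 mm long, up to 20 mm high) in which the barrel lies along the rest's x; between them 66 mm are free for the fingers above the 6 mm base. Origin: middle of its underside, on the bench.
- lens_barrel: Relay lens barrel, loose: black cylinder 30 mm in diameter, 110 mm long, about 160 g, with a steel grip band at the middle and a brass ring near the front. Origin on its axis at mid-length; x along the axis toward the glass front end (x = +55 mm); the brass-threaded rear (25 mm diameter) ends at x = -55 mm. At the start it lies level in the rest, axis 26 mm above the bench.
- lens_front (a point): Centre of the barrel's glass front end, on its axis.
- ipa_bottle: White bottle with a red band, 64 x 64 x 116 mm, upright, bystander. Origin: middle of its underside.
- flux_tub: Small round tub with a yellow lid, 43 mm across, 24 mm high, upright, bystander. Origin: middle of its underside.

How it is judged:
By the outcome, as a careful person would: the job done as asked, in the order asked, and still so for the second after the job is handed in, while the arm keeps its last pose, push and grip.
It also fails if it takes over 54 s, if anything falls off the work surface, if the arm or the gripper's body presses on something with over 40 N, if the wrist force passes 120 N, or if a joint passes its speed limit or range.

ROBOT

A 6-joint arm with a two-finger parallel gripper is mounted at the origin on a cart in front of the work surface, level with it; the furniture and walls round the work are solid. World frame = base frame: x ahead of the robot, y to its left, z up, the work surface at z = 0. Lengths are in mm, angles in rad, forces in N, time in s.
With the tool pointing down it reaches from about 200 to 875 mm from the base axis. Payload 3.4 kg.
Tool frame: the origin (TCP) lies at the very end of the fingers, on their centre line; the grasp point (between the pads) lies 19 mm behind it; z points along the fingers, y is the line along which they close (so a half turn about z gives the same grasp; the last joint's range is limited). The gripper opens to 94 mm and grips with 3 to 60 N. Pads are 16 mm wide; open, the fingers measure 119 mm over their backs; the gripper's body (75 mm by 177 mm) begins 78 mm behind the grasp point.
Start: joints at [-1.401, 0.276, 1.505, -0, 1.361, -0.121], TCP at [164.862, -550.896, 205.493] pointing down, gripper open.
Joint ranges: [-2.89, 2.89], [-0.75, 2.08], [0.22, 2.7], [-1.18, 4.32], [0.11, 2.71], [-2.7, 2.7]. Speed limits (rad/s): [2.57, 2.57, 3.14, 3.14, 3.14, 3.14].

INTERFACE

Orientations are given as a 3x3 rotation matrix whose columns are the frame's x, y, z axes.
In Python, from workcell import get_obs, optics, ticket gives the robot as it stands. The module is installed in compiled form; this text tells all that it offers.
- The arm moves only by the shell command python3 -m inch 'ROWS' [FORCE]. ROWS is JSON, a list of rows, each an object of numbers: "hand": the opening, from 0 (shut) to 1 (fully open); "dx", "dy", "dz": the shift along the tool's x, y, z each as a share of 1 m, from -1 to 1; "ax", "ay", "az": the turn, a rotation vector about the tool's x, y, z each as a share of 2 rad, from -1 to 1. A call has 1 to 12 rows; each row shifts and turns the commanded pose from where the row before left it, along the tool's axes as they then stand; what a row does not reach is not made up. A row lasts 1/8 s, in which the tool goes at most 62.5 mm and 10.7 degrees, less where a joint would pass 70% of its speed; a pose out of reach is approached as far as the arm can. A call with a number of a shift or a turn outside -1 to 1 is refused whole. A call with a gripper value outside its range is refused whole. The fingers move at their own pace and stop on an object; FORCE is the grip in N (left out, the last holds). Time passes only in rows, so rows that do not move let the fingers close. It gives the time, the measured TCP pose, the force, the opening and the grip force at its end, in the units of the state.
- get_obs(): the state, without advancing time (a new reading comes with each control period).
- optics.read_camera(name): name is "side" or "top" or "wrist"; returns (picture, depth): 384x512x3 uint8, red, green, blue; 384x512 float32, mm along the optical axis (not along the pixel's ray), 0 where there is no reading.
- optics.camera_model(name): a dict with "fx", "fy", "cx", "cy" (pixels), "world_from_camera" (4x4, takes a point from camera to world coordinates). Camera axes: x right, y down, z forward; pixel columns grow to the right and rows downward; lengths in mm; the calibration is good to about 2 mm. A picture is of the moment at which its call begins: read the wrist's pose just before it. camera_model takes no time and is no camera call; for the wrist camera it gives the pose at the moment of the call.
- ticket.close_job(): hands the job in; it is judged then, once.
The state is a dict: "clock": time; "joint_positions": joint angles; "qd": joint speeds; "joint_efforts": joint torques, N m; "ee_pos": TCP position; "tcp_rot": TCP orientation; "contact_force": force on the tool from outside, world axes, zero at the start; "wrist_torque": the same for the moment, N m; "grip_width": finger opening in mm; "grip_force": force on a finger pad.
Only numpy, scipy, OpenCV 4.12 (cv2) and the standard library are available. Lean on these libraries where they do the work, as an engineer would, in place of code of your own. Each camera call takes 0.05 s, during which the arm holds its last target. There are 200 camera calls.

## Working session

There is one attempt and no reset: what is moved stays moved. The work goes in short steps, Python scripts to look and compute and a shell command to move; the robot and the scene stay as the last step left them, time stands still between calls to the robot, and variables do not carry over. Pictures are saved under pics/ and viewed, at most 10 in all, crops included, and the job is handed in when it is done.

```bash
mkdir -p pics
cat > h.py <<'E'
import numpy as np,cv2
from workcell import get_obs,optics
def cam(n):
    m=optics.camera_model(n); p,d=optics.read_camera(n); return p,d,m
def pts(d,m):
    v,u=np.mgrid[:d.shape[0],:d.shape[1]]
    P=np.stack([(u-m['cx'])/m['fx']*d,(v-m['cy'])/m['fy']*d,d],-1)
    T=np.array(m['world_from_camera']); return P@T[:3,:3].T+T[:3,3]
def save(p,n): cv2.imwrite('pics/'+n,p[...,::-1])
E
python3 - <<'E'
from h import *
ims=[]
for n in('top','side'):
    p,d,m=cam(n); save(p,n+'.png'); np.savez(n,p=p,d=d,**{k:m[k] for k in m}); print(n,m,(d>0).mean())
o=get_obs(); print(o['clock'],o['ee_pos'],o['tcp_rot'],o['contact_force'])
E
```

```text
top {'fx': 444.7341287964104, 'fy': 444.7341287964104, 'cx': 253.12537065121307, 'cy': 199.19390833502695, 'world_from_camera': array([[ 2.16009730e-02, -9.95295227e-01,  9.44500380e-02,
         3.90857072e+02],
       [-9.99577237e-01, -2.33392725e-02, -1.73385386e-02,
        -2.21083484e+01],
       [ 1.94613599e-02, -9.40355787e-02, -9.95378604e-01,
         1.54855868e+03],
       [ 0.00000000e+00,  0.00000000e+00,  0.00000000e+00,
         1.00000000e+00]])} 0.995819091796875
side {'fx': 474.43025677435753, 'fy': 474.43025677435753, 'cx': 252.40119689456557, 'cy': 202.07945386818668, 'world_from_camera': array([[-6.32648694e-01, -5.10532992e-01,  5.82332976e-01,
        -2.55991377e+02],
       [-7.74424488e-01,  4.21642353e-01, -4.71682561e-01,
         5.61729896e+02],
       [-4.72673661e-03, -7.49382273e-01, -6.62120735e-01,
         9.39736211e+02],
       [ 0.00000000e+00,  0.00000000e+00,  0.00000000e+00,
         1.00000000e+00]])} 0.9959971110026041
0.1 [ 164.76445695 -550.38523355  204.74092471] [[ 9.58021853e-01  2.86695051e-01 -2.77158301e-04]
 [ 2.86695135e-01 -9.58020668e-01  1.51650443e-03]
 [ 1.69250933e-04 -1.53230432e-03 -9.99998812e-01]] [-0.89982488  0.34066296  0.10896276]
```

View pics/top.png

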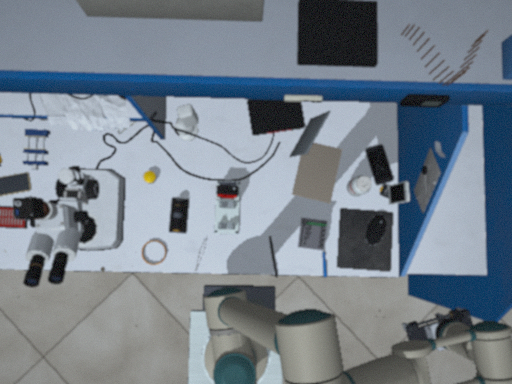

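View pics/side.png

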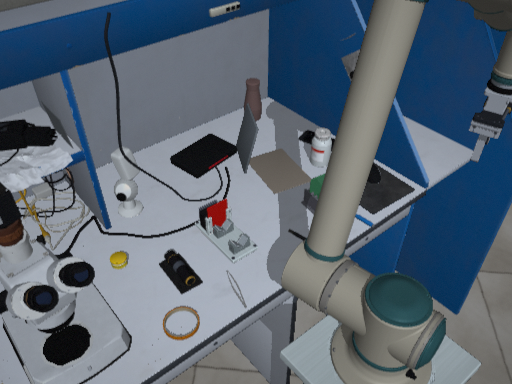

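Top view: fixture at about (228,208) with the red cover at (228,190), lens rest at (179,215), rack with green filter at (313,233), bottle (358,185), tub (150,176). Next I measure the coarse positions.

Run:
```python
from h import *
z=np.load('top.npz'); m={k:z[k] for k in z.files if k not in'pd'}; p=z['p'];P=pts(z['d'],m)
hsv=cv2.cvtColor(p,cv2.COLOR_RGB2HSV);H,S,V=[hsv[...,i].astype(int) for i in range(3)]
def rep(n,mask,box):
    u0,v0,u1,v1=box;k=np.zeros(mask.shape,bool);k[v0:v1,u0:u1]=mask[v0:v1,u0:u1]
    Q=P[k]; r=cv2.minAreaRect(Q[:,:2].astype(np.float32)) 
    print(n,len(Q),Q.mean(0).round(0),'z',np.percentile(Q[:,2],[2,50,98]).round(0),'rect',np.round(r[0]),np.round(r[1]),round(r[2],1))
rep('red',(S>150)&((H<8)|(H>172)),(210,175,245,205))
rep('fixture z>6',P[...,2]>6,(205,175,250,240))
rep('rest dark',(V<70),(160,190,195,240))
rep('barrel z>28',P[...,2]>28,(160,190,195,240))
rep('rack',P[...,2]>30,(295,210,332,255))
rep('rackall',P[...,2]>3,(295,210,332,255))
rep('green',(S>80)&(H>40)&(H<90),(295,210,332,255))
c=np.hstack([cv2.resize(p[b:b+75,a:a+60],(480,600),interpolation=2)[:, :] for a,b in((155,170),)]+[cv2.resize(p[195:255,290:340],(320,600))]);
c=cv2.resize(p[165:255,155:335],(800,400),interpolation=2);save(c,'crop.png')
```

```text
red 62 [541.  39.  83.] z [ 62.  75. 104.] rect [542.  41.] [58. 13.] 86.8
fixture z>6 1353 [509.  39.  44.] z [ 6. 15. 99.] rect [505.  41.] [231. 153.] 1.3
rest dark 453 [476. 203.  30.] z [ 0. 29. 45.] rect [464. 104.] [269. 113.] 82.7
barrel z>28 279 [472. 200.  75.] z [  30.   38. 1549.] rect [461.  98.] [256. 110.] 83.1
rack 264 [ 426. -253.   78.] z [ 32.  52. 101.] rect [ 429. -161.] [272.  98.] 85.6
rackall 814 [ 423. -256.   30.] z [ 3.  9. 95.] rect [ 426. -172.] [153. 302.] 1.2
green 45 [ 454. -258.   76.] z [  2.  92. 102.] rect [ 457. -258.] [58. 11.] 84.3
```

View pics/crop.png

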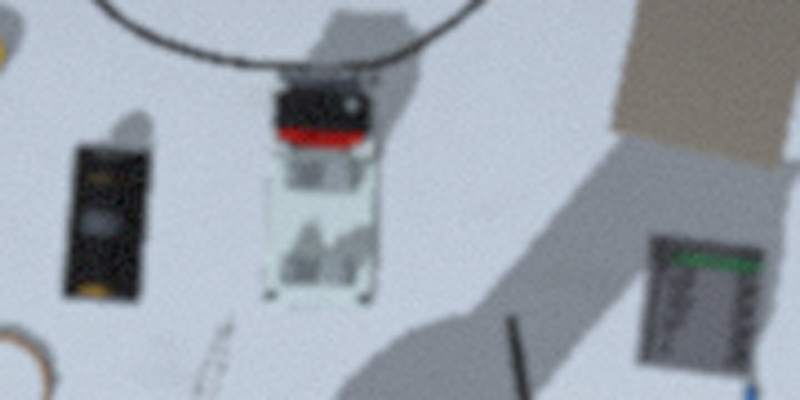

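The barrel's glass front faces away from the robot, the same way as the fixture's +x. The green slot is on the rack's far side. I'm moving above the fixture for a wrist view.

```bash
python3 -m inch '[{"dx":0.041,"dy":-0.039,"dz":-0.008,"hand":1},{"dx":0.041,"dy":-0.039,"dz":-0.008},{"dx":0.041,"dy":-0.039,"dz":-0.008},{"dx":0.041,"dy":-0.039,"dz":-0.008},{"dx":0.041,"dy":-0.039,"dz":-0.008},{"dx":0.041,"dy":-0.039,"dz":-0.008},{"dx":0.041,"dy":-0.039,"dz":-0.008},{"dx":0.041,"dy":-0.039,"dz":-0.008},{"dx":0.041,"dy":-0.039,"dz":-0.008},{"dx":0.041,"dy":-0.039,"dz":-0.008},{"dx":0.041,"dy":-0.039,"dz":-0.008},{"dx":0.041,"dy":-0.039,"dz":-0.008}]'
python3 -m inch '[{"az":-0.0914,"hand":0.5},{"az":-0.0914,"hand":0.5},{"az":-0.0914,"hand":0.5},{"az":-0.0914,"hand":0.5},{"az":-0.0914,"hand":0.5},{"az":-0.0914,"hand":0.5},{"az":-0.0914,"hand":0.5},{"hand":0.5}]'
python3 - <<'E'
from h import *
o=get_obs();print(o['clock'],o['ee_pos'],o['tcp_rot'],o['contact_force'],o['joint_positions'])
p,d,m=cam('wrist');save(p,'w1.png');np.savez('w1',p=p,d=d,**m);print(m)
E
```

```text
0.1 [ 164.76445695 -550.38523355  204.74092471] [[ 9.58021853e-01  2.86695051e-01 -2.77158301e-04]
 [ 2.86695135e-01 -9.58020668e-01  1.51650443e-03]
 [ 1.69250933e-04 -1.53230432e-03 -9.99998812e-01]] [-0.89982488  0.34066296  0.10896276] [-1.40100590e+00  2.76490974e-01  1.50594021e+00 -1.73006978e-05
  1.36070300e+00 -1.20981457e-01]
{'fx': 293.93307512339805, 'fy': 293.93307512339805, 'cx': 251.71103716646476, 'cy': 190.11571639022733, 'world_from_camera': array([[ 2.86320423e-01, -9.31501764e-01, -2.24332519e-01,
         2.29510835e+02],
       [-9.58128034e-01, -2.79181145e-01, -6.36282905e-02,
        -5.31017966e+02],
       [-3.35954462e-03,  2.33157354e-01, -9.72433217e-01,
         3.84767229e+02],
       [ 0.00000000e+00,  0.00000000e+00,  0.00000000e+00,
         1.00000000e+00]])}validation failed for argument at $[0]...
validation failed for argument at $[0]...
```

View pics/w1.png

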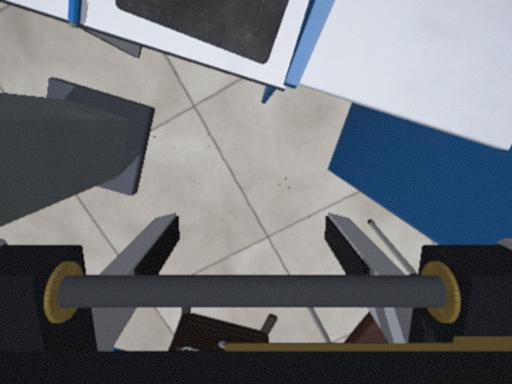

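The moves were refused: this picture still shows the floor at the start pose, fingers at (150,230) and (360,230). Rows apparently need every key.

```bash
python3 -m inch '[{"hand":1,"dx":0.041,"dy":-0.039,"dz":-0.008,"ax":0,"ay":0,"az":0},{"hand":1,"dx":0.041,"dy":-0.039,"dz":-0.008,"ax":0,"ay":0,"az":0},{"hand":1,"dx":0.041,"dy":-0.039,"dz":-0.008,"ax":0,"ay":0,"az":0},{"hand":1,"dx":0.041,"dy":-0.039,"dz":-0.008,"ax":0,"ay":0,"az":0},{"hand":1,"dx":0.041,"dy":-0.039,"dz":-0.008,"ax":0,"ay":0,"az":0},{"hand":1,"dx":0.041,"dy":-0.039,"dz":-0.008,"ax":0,"ay":0,"az":0},{"hand":1,"dx":0.041,"dy":-0.039,"dz":-0.008,"ax":0,"ay":0,"az":0},{"hand":1,"dx":0.041,"dy":-0.039,"dz":-0.008,"ax":0,"ay":0,"az":0},{"hand":1,"dx":0.041,"dy":-0.039,"dz":-0.008,"ax":0,"ay":0,"az":0},{"hand":1,"dx":0.041,"dy":-0.039,"dz":-0.008,"ax":0,"ay":0,"az":0},{"hand":1,"dx":0.041,"dy":-0.039,"dz":-0.008,"ax":0,"ay":0,"az":0},{"hand":1,"dx":0.041,"dy":-0.039,"dz":-0.008,"ax":0,"ay":0,"az":0}]'
```

```text
clock: 1.65
ee_pos: [502.6, 40.3, 301.6]
tcp_rot: [[0.958, 0.287, 0.0], [0.287, -0.958, -0.0], [-0.0, 0.0, -1.0]]
contact_force: [0.8, -1.1, 0.5]
grip_width: 94.0
grip_force: 0.0
```

```bash
python3 -m inch '[{"hand":0.5,"dx":0,"dy":0,"dz":0,"ax":0,"ay":0,"az":-0.0914},{"hand":0.5,"dx":0,"dy":0,"dz":0,"ax":0,"ay":0,"az":-0.0914},{"hand":0.5,"dx":0,"dy":0,"dz":0,"ax":0,"ay":0,"az":-0.0914},{"hand":0.5,"dx":0,"dy":0,"dz":0,"ax":0,"ay":0,"az":-0.0914},{"hand":0.5,"dx":0,"dy":0,"dz":0,"ax":0,"ay":0,"az":-0.0914},{"hand":0.5,"dx":0,"dy":0,"dz":0,"ax":0,"ay":0,"az":-0.0914},{"hand":0.5,"dx":0,"dy":0,"dz":0,"ax":0,"ay":0,"az":-0.0914},{"hand":0.5,"dx":0,"dy":0,"dz":0,"ax":0,"ay":0,"az":0}]'
python3 - <<'E'
from h import *
o=get_obs()
p,d,m=cam('wrist');save(p,'w1.png');np.savez('w1',p=p,d=d,**m);print(m['world_from_camera'].round(3))
P=pts(d,m);hsv=cv2.cvtColor(p,cv2.COLOR_RGB2HSV)
k=(hsv[...,1]>150)&((hsv[...,0]<8)|(hsv[...,0]>172))&(abs(P[...,2]-102)<6)
Q=P[k];print(len(Q),Q.mean(0),cv2.minAreaRect(Q[:,:2].astype(np.float32)))
E
```

```text
clock: 2.65
ee_pos: [501.8, 38.5, 301.2]
tcp_rot: [[0.003, 1.0, -0.001], [1.0, -0.003, -0.0], [-0.0, -0.001, -1.0]]
contact_force: [-0.1, -0.1, -0.5]
grip_width: 47.0
grip_force: 0.0
[[ 1.00000e+00 -3.00000e-03 -2.00000e-03  5.02244e+02]
 [-3.00000e-03 -9.73000e-01 -2.32000e-01  1.06248e+02]
 [-1.00000e-03  2.32000e-01 -9.73000e-01  4.81200e+02]
 [ 0.00000e+00  0.00000e+00  0.00000e+00  1.00000e+00]]
160 [537.21147102  44.80323982 102.15300368] ((537.3392333984375, 43.70348358154297), (60.54301452636719, 4.196889877319336), 89.15946197509766)
```

View pics/w1.png

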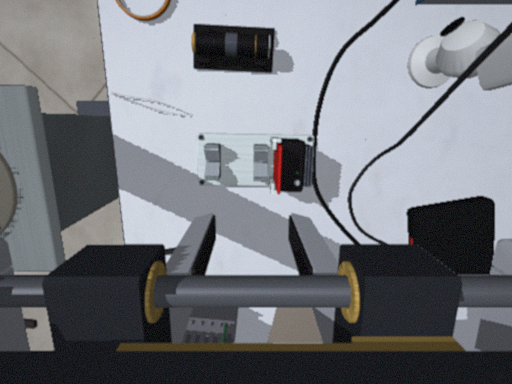

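Wrist view: fixture base corners run about (200,133) to (315,187), red plate edge at (278,167), barrel at (233,48), rack partly visible at (210,330). I'll measure the fixture, barrel and rack from it.

Run:
```python
from h import *
z=np.load('w1.npz');m={k:z[k] for k in z.files if k not in'pd'};p=z['p'];P=pts(z['d'],m)
hsv=cv2.cvtColor(p,cv2.COLOR_RGB2HSV);H,S,V=[hsv[...,i].astype(int) for i in range(3)]
def rep(n,mask,box):
    u0,v0,u1,v1=box;k=np.zeros(mask.shape,bool);k[v0:v1,u0:u1]=mask[v0:v1,u0:u1]
    k=cv2.morphologyEx(k.astype(np.uint8),cv2.MORPH_OPEN,np.ones((3,3)))>0
    Q=P[k];r=cv2.minAreaRect(Q[:,:2].astype(np.float32)) if len(Q) else 0
    print(n,len(Q),Q.mean(0).round(1),'rect',r,'z',np.percentile(Q[:,2],[5,50,95]).round(1) if len(Q) else'')
Z=P[...,2]
rep('bench',Z<5,(330,90,400,200))
rep('base',(abs(Z-12)<4),(190,120,280,195))
rep('basetot',(Z>7)&(Z<110),(190,120,318,200))
rep('head',(Z>60)&(Z<73)&(V<80),(270,130,325,200))
rep('saddletops',(abs(Z-43)<3),(195,130,272,190))
rep('saddletopnear',(abs(Z-43)<3),(195,130,235,190))
rep('saddletopfar',(abs(Z-43)<3),(240,130,272,190))
rep('barrel',(Z>30)&(Z<46),(185,15,285,80))
rep('barreltop',(Z>38.5)&(Z<46),(185,15,285,80))
rep('rest',(V<70)&(Z>3)&(Z<45),(185,15,285,80))
# brass ring / rear brass
k=(S>110)&(H>10)&(H<30)
rep('brassring',k,(240,20,275,75));rep('rear',k,(185,20,215,75))
```

```text
bench 7343 [684.   67.4   0.8] rect ((686.99951171875, 63.37965393066406), (117.41517639160156, 182.8603515625), 3.3500046730041504) z [-0.6  0.8  2.3]
base 2686 [472.9  46.2  12.8] rect ((474.3780212402344, 43.49338912963867), (84.0126724243164, 122.14116668701172), 88.57906341552734) z [11.2 12.8 14.4]
basetot 6414 [509.4  46.2  35.5] rect ((509.63525390625, 44.45337677001953), (194.86883544921875, 114.62928009033203), 2.66552472114563) z [10.8 18.7 72.1]
head 1188 [560.3  44.1  70.1] rect ((565.4249877929688, 42.514190673828125), (72.1709213256836, 44.31989669799805), 89.24895477294922) z [65.9 70.6 72. ]
saddletops 441 [477.7  43.4  43. ] rect ((477.452880859375, 43.039127349853516), (53.52171325683594, 95.94123840332031), 88.74412536621094) z [41.  42.9 45. ]
saddletopnear 220 [440.4  44.   43. ] rect ((440.4404602050781, 43.9454345703125), (53.421836853027344, 21.665903091430664), 88.33615112304688) z [41.1 43.  44.8]
saddletopfar 221 [514.7  42.8  43. ] rect ((514.2636108398438, 42.23185729980469), (53.27349090576172, 21.36668586730957), 89.96514892578125) z [41.  42.9 45.1]
barrel 1746 [473.6 208.4  39. ] rect ((472.9023742675781, 210.22390747070312), (29.38477325439453, 109.75386810302734), 87.22606658935547) z [32.5 39.9 42.7]
barreltop 1028 [474.8 209.7  41.1] rect ((473.0631103515625, 209.64898681640625), (18.76298713684082, 109.383056640625), 87.19342803955078) z [39.1 41.1 43. ]
rest 3153 [474.9 205.8  23.4] rect ((474.4892883300781, 209.90289306640625), (59.89691162109375, 117.57561492919922), 86.94025421142578) z [ 6.  20.5 42. ]
brassring 0 [nan nan nan] rect 0 z 
rear 55 [423.4 210.2  47. ] rect ((456.7347412109375, 161.18226623535156), (13.811792373657227, 142.00181579589844), 34.08367919921875) z [35.2 39.1 42.7]<stdin>:8: RuntimeWarning: Mean of empty slice.
  ret = um.true_divide(
```

```bash
python3 -m inch '[{"hand":0.4,"dx":0.002,"dy":0.018,"dz":0.04,"ax":0,"ay":0,"az":0.004},{"hand":0.4,"dx":0.002,"dy":0.0175,"dz":0.05,"ax":0,"ay":0,"az":0.004},{"hand":0.4,"dx":0,"dy":0,"dz":0.05,"ax":0,"ay":0,"az":0},{"hand":0.4,"dx":0,"dy":0,"dz":0.04,"ax":0,"ay":0,"az":0},{"hand":0.4,"dx":0,"dy":0,"dz":0.02,"ax":0,"ay":0,"az":0},{"hand":0.4,"dx":0,"dy":0,"dz":0.01,"ax":0,"ay":0,"az":0},{"hand":0.4,"dx":0,"dy":0,"dz":0,"ax":0,"ay":0,"az":0}]'
python3 - <<'E'
from h import *
p,d,m=cam('wrist')
P=pts(d,m);hsv=cv2.cvtColor(p,cv2.COLOR_RGB2HSV)
k=(hsv[...,1]>150)&((hsv[...,0]<8)|(hsv[...,0]>172))&(abs(P[...,2]-102)<4)
Q=P[k];print(len(Q),Q.mean(0),cv2.minAreaRect(Q[:,:2].astype(np.float32)))
E
```

```text
clock: 3.58
ee_pos: [537.5, 42.4, 91.2]
tcp_rot: [[0.018, 1.0, -0.001], [1.0, -0.018, -0.0], [-0.0, -0.001, -1.0]]
contact_force: [0.2, 0.0, -0.2]
grip_width: 37.6
grip_force: 0.0
508 [537.91106193  47.2606144  102.59743774] ((529.1836547851562, 44.93199157714844), (58.83594512939453, 20.875255584716797), 87.81229400634766)
```

```bash
python3 -m inch '[{"hand":0.4,"dx":0,"dy":0,"dz":0.009,"ax":0,"ay":0,"az":0},{"hand":0.4,"dx":0,"dy":0,"dz":0.005,"ax":0,"ay":0,"az":0},{"hand":0,"dx":0,"dy":0,"dz":0,"ax":0,"ay":0,"az":0},{"hand":0,"dx":0,"dy":0,"dz":0,"ax":0,"ay":0,"az":0},{"hand":0,"dx":0,"dy":0,"dz":0,"ax":0,"ay":0,"az":0},{"hand":0,"dx":0,"dy":0,"dz":0,"ax":0,"ay":0,"az":0}]' 20
```

```text
clock: 4.38
ee_pos: [537.7, 42.3, 77.6]
tcp_rot: [[0.016, 1.0, 0.0], [1.0, -0.016, -0.0], [-0.0, 0.0, -1.0]]
contact_force: [0.1, -0.5, 1.4]
grip_width: 3.8
grip_force: 20.0
```

```bash
python3 -m inch '[{"hand":0,"dx":0,"dy":0,"dz":-0.01,"ax":0,"ay":0,"az":0},{"hand":0,"dx":0,"dy":0,"dz":-0.02,"ax":0,"ay":0,"az":0},{"hand":0,"dx":0,"dy":0,"dz":-0.025,"ax":0,"ay":0,"az":0},{"hand":0,"dx":0,"dy":0,"dz":-0.025,"ax":0,"ay":0,"az":0},{"hand":0,"dx":0,"dy":0,"dz":-0.03,"ax":0,"ay":0,"az":0},{"hand":0,"dx":0,"dy":0,"dz":-0.03,"ax":0,"ay":0,"az":0}]'
```

```text
clock: 5.12
ee_pos: [537.3, 42.4, 219.1]
tcp_rot: [[0.016, 1.0, 0.0], [1.0, -0.016, -0.0], [-0.0, 0.0, -1.0]]
contact_force: [0.2, -0.1, -0.1]
grip_width: 3.9
grip_force: 20.0
```

```bash
python3 -m inch '[{"hand":0,"dx":-0.03,"dy":-0.015,"dz":0,"ax":0,"ay":0,"az":0},{"hand":0,"dx":-0.048,"dy":-0.024,"dz":0,"ax":0,"ay":0,"az":0},{"hand":0,"dx":-0.048,"dy":-0.024,"dz":0,"ax":0,"ay":0,"az":0},{"hand":0,"dx":-0.048,"dy":-0.024,"dz":0,"ax":0,"ay":0,"az":0},{"hand":0,"dx":-0.048,"dy":-0.024,"dz":0,"ax":0,"ay":0,"az":0},{"hand":0,"dx":-0.04,"dy":-0.02,"dz":0,"ax":0,"ay":0,"az":0},{"hand":0,"dx":-0.023,"dy":-0.011,"dz":0,"ax":0,"ay":0,"az":0},{"hand":0,"dx":0,"dy":0,"dz":0,"ax":0,"ay":0,"az":0.035}]'
python3 - <<'E'
from h import *
p,d,m=cam('wrist');save(p,'w2.png');np.savez('w2',p=p,d=d,**m)
P=pts(d,m);Z=P[...,2];hsv=cv2.cvtColor(p,cv2.COLOR_RGB2HSV)
k=(hsv[...,1]>80)&(hsv[...,0]>40)&(hsv[...,0]<90)&(abs(Z-96)<6);Q=P[k];print('green',len(Q),Q.mean(0),cv2.minAreaRect(Q[:,:2].astype(np.float32)))
k=(abs(Z-52)<4)&(np.hypot(P[...,0]-423,P[...,1]+256)<90);Q=P[k];print('combs',len(Q),Q.mean(0),cv2.minAreaRect(Q[:,:2].astype(np.float32)))
E
```

```text
clock: 6.12
ee_pos: [390.0, -242.0, 218.1]
tcp_rot: [[0.091, 0.996, 0.0], [0.996, -0.091, -0.001], [-0.001, 0.0, -1.0]]
contact_force: [-0.2, 0.3, -0.2]
grip_width: 3.9
grip_force: 20.0
green 240 [ 451.78240901 -255.97581457   95.60759764] ((452.1273193359375, -256.8743896484375), (62.06561279296875, 3.977647304534912), 84.24314880371094)
combs 1188 [ 422.26364681 -248.26408005   53.29022924] ((420.5453796386719, -254.66067504882812), (78.27210998535156, 95.8713607788086), 83.787841796875)
```

View pics/w2.png

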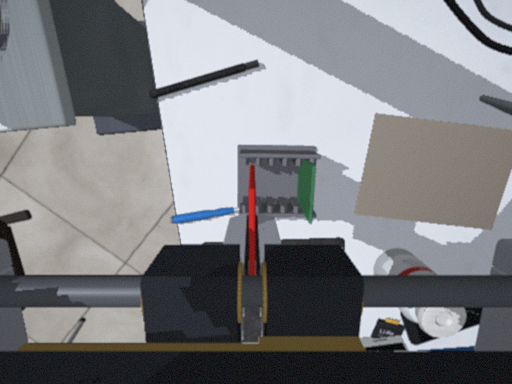

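The held red plate is at column 252. The rack spans columns 240–315 and rows 147–218, with its green filter at column 307. I'm checking the slot positions from the comb depth profile.

Run:
```python
from h import *
z=np.load('w2.npz');m={k:z[k] for k in z.files if k not in'pd'};p=z['p'];P=pts(z['d'],m)
a=np.radians(-6);c=np.array([420.4,-254.2]);Q=P.reshape(-1,3)
x=(Q[:,:2]-c)@[np.cos(a),np.sin(a)];y=(Q[:,:2]-c)@[-np.sin(a),np.cos(a)]
for s in(1,-1):
  for lo,hi in((28,36),(36,46)):
    k=(y*s>lo)&(y*s<hi)&(abs(x)<58)&(Q[:,2]<70)
    print(s,lo,[(int(b),int(np.percentile(Q[k&(abs(x-b)<1),2],80))) for b in range(-56,58,2) if (k&(abs(x-b)<1)).sum()>2])
k=(abs(x)<60)&(Q[:,2]>49)&(Q[:,2]<58);print(np.percentile(x[k],[1,99]),np.percentile(y[k&(abs(y)<60)],[1,99]))
H=cv2.cvtColor(p,cv2.COLOR_RGB2HSV).reshape(-1,3);r=(H[:,1]>150)&((H[:,0]<8)|(H[:,0]>172))&(abs(Q[:,2]-155-22)<60)
print('red',r.sum(),cv2.minAreaRect(Q[r][:,:2].astype(np.float32)),np.percentile(Q[r][:,2],[1,99]))
```

```text
1 28 [(-56, 1), (-54, 0), (-52, 6), (-50, 7), (-46, 55), (-44, 54), (-42, 53), (-40, 55), (-38, 54), (-36, 54), (-32, 55), (-30, 54), (-28, 54), (-26, 54), (-24, 54), (-22, 55), (-20, 54), (-18, 54), (-16, 55), (-12, 55), (-10, 54), (-8, 55), (-6, 54), (-4, 54), (-2, 54), (0, 54), (2, 54), (4, 55), (6, 54), (8, 54), (10, 55), (12, 55), (14, 55), (16, 56), (18, 54), (20, 53), (22, 53), (24, 55), (26, 55), (28, 54), (30, 63), (32, 61), (34, 55), (36, 54), (38, 54), (40, 55), (42, 54), (44, 55), (46, 55)]
1 36 [(-56, 1), (-54, 1), (-52, 5), (-50, 7), (-48, 7), (-46, 52), (-44, 52), (-42, 50), (-40, 48), (-38, 53), (-36, 51), (-34, 47), (-32, 50), (-30, 53), (-28, 31), (-26, 49), (-24, 50), (-22, 51), (-20, 43), (-18, 50), (-16, 49), (-14, 41), (-12, 51), (-10, 54), (-8, 54), (-6, 37), (-4, 52), (-2, 52), (0, 46), (2, 53), (4, 54), (6, 49), (8, 53), (10, 53), (12, 54), (14, 43), (16, 54), (18, 54), (20, 49), (22, 50), (24, 53), (26, 50), (28, 52), (30, 52), (32, 52), (34, 51), (36, 49), (38, 51), (40, 53), (42, 40), (44, 53), (46, 49), (48, 53), (50, 7), (52, 2), (54, 1), (56, 1)]
-1 28 
[... 196 characters left out ...]
-12, 47), (-10, 53), (-8, 54), (-6, 53), (-4, 53), (-2, 51), (0, 44), (2, 42), (4, 48), (6, 52), (8, 54), (10, 54), (12, 53), (14, 52), (16, 47), (18, 46), (20, 49), (22, 53), (24, 54), (26, 53), (28, 52), (30, 56), (32, 55), (46, 54), (56, 0)]
-1 36 [(-56, 8), (-54, 1), (-52, 8), (-50, 8), (-8, 55), (-4, 55), (-2, 55), (0, 55), (2, 54), (4, 54), (6, 54), (8, 54), (10, 54), (12, 54), (14, 55), (16, 55), (18, 55), (20, 55), (22, 54), (24, 55), (28, 54), (30, 54), (32, 55), (44, 54), (46, 54), (56, 1)]
[-45.55269422  46.19174584] [-38.86135446  38.61663212]
red 95 ((392.75225830078125, -210.7232208251953), (0.8406198620796204, 3.0207736492156982), 88.60985565185547) [157.26341696 236.42546061]
```

```bash
python3 -m inch '[{"hand":0,"dx":-0.0086,"dy":0.0162,"dz":0,"ax":0,"ay":0,"az":0.007},{"hand":0,"dx":0,"dy":0,"dz":0.03,"ax":0,"ay":0,"az":0},{"hand":0,"dx":0,"dy":0,"dz":0.04,"ax":0,"ay":0,"az":0},{"hand":0,"dx":0,"dy":0,"dz":0.02,"ax":0,"ay":0,"az":0},{"hand":0,"dx":0,"dy":0,"dz":0,"ax":0,"ay":0,"az":0}]'
python3 - <<'E'
from h import *
p,d,m=cam('wrist')
P=pts(d,m);Q=P.reshape(-1,3);H=cv2.cvtColor(p,cv2.COLOR_RGB2HSV).reshape(-1,3)
a=np.radians(-6);c=np.array([420.4,-254.2])
x=(Q[:,:2]-c)@[np.cos(a),np.sin(a)];y=(Q[:,:2]-c)@[-np.sin(a),np.cos(a)]
r=(H[:,1]>150)&((H[:,0]<8)|(H[:,0]>172))&(Q[:,2]>55)&(Q[:,2]<160)&(abs(x)<40)
for lo,hi in((60,80),(80,100),(100,150)):
  k=r&(Q[:,2]>lo)&(Q[:,2]<hi)
  if k.sum():print(k.sum(),'plate x',np.median(x[k]),np.percentile(y[k],[2,50,98]),np.percentile(Q[k,2],[1,99]))
for s in(1,-1):
  k0=(y*s>28)&(y*s<36)&(Q[:,2]<58)&~r
  print(s,[(b,int(np.median(Q[k0&(abs(x-b)<1),2]))) for b in range(-48,30,2) if (k0&(abs(x-b)<1)).sum()>2])
u0,v0=150,80;cc=cv2.resize(p[100:260,170:350],(720,640)[:2],interpolation=2)[:600];save(cc,'w3.png')
E
```

```text
clock: 6.8
ee_pos: [406.5, -249.7, 126.2]
tcp_rot: [[0.099, 0.995, -0.002], [0.995, -0.099, 0.002], [0.002, -0.002, -1.0]]
contact_force: [0.0, 0.3, -1.3]
grip_width: 3.7
grip_force: 20.0
11 plate x -15.169451500639662 [34.38500993 34.70713838 34.79102585] [65.10783672 79.60329777]
19 plate x -14.370613481611752 [34.37493207 34.6443853  34.89101873] [80.46301368 99.44556384]
114 plate x -14.304412922100752 [-7.96575931 34.40762829 34.79117121] [102.23093793 149.98767093]
1 [(-46, 54), (-44, 52), (-42, 53), (-40, 54), (-38, 53), (-36, 51), (-34, 55), (-32, 54), (-30, 54), (-28, 53), (-26, 52), (-24, 54), (-22, 53), (-20, 51), (-18, 54), (-16, 54), (-14, 54), (-12, 54), (-10, 52), (-8, 54), (-6, 53), (-4, 52), (-2, 54), (0, 54), (2, 54), (4, 51), (6, 53), (8, 54), (10, 53), (12, 52), (14, 54), (16, 54), (18, 54), (20, 50), (22, 52), (24, 54), (26, 53), (28, 52)]
-1 [(-48, 7), (-46, 45), (-44, 51), (-42, 52), (-40, 53), (10, 51), (12, 51), (14, 40), (16, 27), (18, 29), (20, 35), (22, 52), (24, 54), (26, 53), (28, 51)]
```

View pics/w3.png

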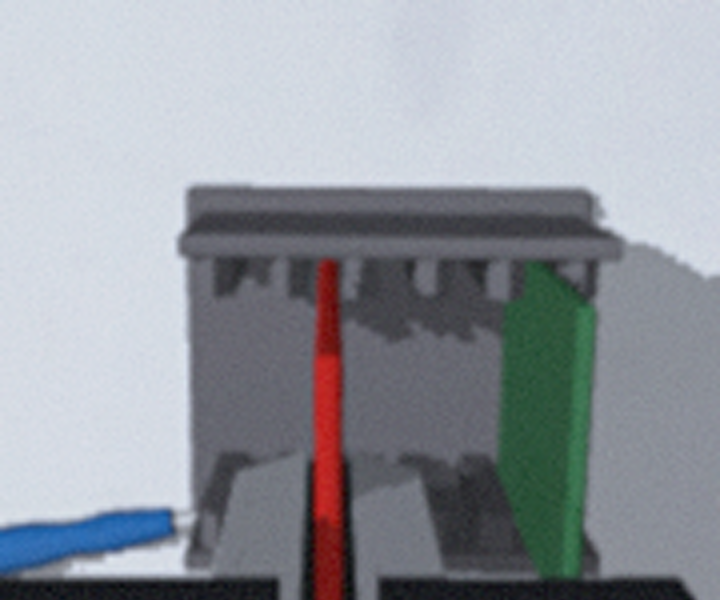

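The red plate's edge at (328,300) lines up with the second slot, and the green filter is at (545,400). The pose is off by about 2 mm sideways, so I'm checking whether it is still settling.

```bash
python3 -m inch '[{"hand":0,"dx":0,"dy":0,"dz":0,"ax":0,"ay":0,"az":0},{"hand":0,"dx":0,"dy":0,"dz":0,"ax":0,"ay":0,"az":0}]'
```

```text
clock: 7.1
ee_pos: [407.1, -250.8, 128.5]
tcp_rot: [[0.1, 0.995, 0.002], [0.995, -0.1, -0.002], [-0.001, 0.002, -1.0]]
contact_force: [0.7, 0.3, 0.1]
grip_width: 3.9
grip_force: 20.0
```

```bash
python3 -m inch '[{"hand":0,"dx":-0.0015,"dy":-0.0015,"dz":0.01,"ax":0,"ay":0,"az":0},{"hand":0,"dx":0,"dy":0,"dz":0.005,"ax":0,"ay":0,"az":0},{"hand":0,"dx":0,"dy":0,"dz":0.005,"ax":0,"ay":0,"az":0},{"hand":0,"dx":0,"dy":0,"dz":0.005,"ax":0,"ay":0,"az":0},{"hand":0,"dx":0,"dy":0,"dz":0,"ax":0,"ay":0,"az":0}]'
```

```text
clock: 7.72
ee_pos: [404.4, -251.4, 102.0]
tcp_rot: [[0.1, 0.995, -0.001], [0.995, -0.1, 0.001], [0.001, -0.001, -1.0]]
contact_force: [-0.3, 0.7, 0.0]
grip_width: 3.8
grip_force: 20.0
```

```bash
python3 -m inch '[{"hand":0,"dx":0,"dy":0,"dz":0.01,"ax":0,"ay":0,"az":0},{"hand":0,"dx":0,"dy":0,"dz":0.01,"ax":0,"ay":0,"az":0},{"hand":0,"dx":0,"dy":0,"dz":0.006,"ax":0,"ay":0,"az":0},{"hand":0,"dx":0,"dy":0,"dz":0.003,"ax":0,"ay":0,"az":0},{"hand":0,"dx":0,"dy":0,"dz":0,"ax":0,"ay":0,"az":0}]'
```

```text
clock: 8.35
ee_pos: [404.6, -251.5, 73.2]
tcp_rot: [[0.1, 0.995, -0.0], [0.995, -0.1, 0.0], [0.0, -0.0, -1.0]]
contact_force: [-0.3, 0.5, -0.3]
grip_width: 3.8
grip_force: 20.0
```

Bottom edge is about 1.5 mm above the rack base. Lowering the last bit, releasing, and rising.

```bash
python3 -m inch '[{"hand":0,"dx":0,"dy":0,"dz":0.0015,"ax":0,"ay":0,"az":0},{"hand":0,"dx":0,"dy":0,"dz":0,"ax":0,"ay":0,"az":0},{"hand":0.3,"dx":0,"dy":0,"dz":0,"ax":0,"ay":0,"az":0},{"hand":0.3,"dx":0,"dy":0,"dz":0,"ax":0,"ay":0,"az":0},{"hand":0.3,"dx":0,"dy":0,"dz":0,"ax":0,"ay":0,"az":0},{"hand":0.3,"dx":0,"dy":0,"dz":-0.03,"ax":0,"ay":0,"az":0},{"hand":0.3,"dx":0,"dy":0,"dz":-0.05,"ax":0,"ay":0,"az":0},{"hand":0.3,"dx":0,"dy":0,"dz":-0.05,"ax":0,"ay":0,"az":0}]'
python3 - <<'E'
from h import *
p,d,m=cam('wrist')
P=pts(d,m);Q=P.reshape(-1,3);H=cv2.cvtColor(p,cv2.COLOR_RGB2HSV).reshape(-1,3)
a=np.radians(-6);c=np.array([420.4,-254.2])
x=(Q[:,:2]-c)@[np.cos(a),np.sin(a)];y=(Q[:,:2]-c)@[-np.sin(a),np.cos(a)]
r=(H[:,1]>150)&((H[:,0]<8)|(H[:,0]>172))&(Q[:,2]>10)&(Q[:,2]<160)&(abs(x)<45)
print(r.sum(),np.percentile(Q[r,2],99),np.median(x[r&(Q[:,2]>93)]),np.percentile(y[r],[2,98]))
g=(H[:,1]>80)&(H[:,0]>40)&(H[:,0]<90)&(abs(Q[:,2]-96)<5);print('green',Q[g].mean(0))
E
```

```text
clock: 9.35
ee_pos: [404.4, -251.4, 203.2]
tcp_rot: [[0.1, 0.995, -0.0], [0.995, -0.1, 0.0], [0.0, -0.0, -1.0]]
contact_force: [0.7, -0.5, -0.7]
grip_width: 27.9
grip_force: 0.0
208 97.94289465079235 -16.04362698938096 [-34.34987114  32.54376848]
green [ 452.26679395 -255.12482187   96.12332953]
```

Cover plate stands in the rack (top about 97 mm, x = -16), with the green filter unmoved. On to the lens.

```bash
python3 -m inch '[{"hand":0.65,"dx":0.026,"dy":0.0025,"dz":0,"ax":0,"ay":0,"az":0},{"hand":0.65,"dx":0.052,"dy":0.0025,"dz":0,"ax":0,"ay":0,"az":0},{"hand":0.65,"dx":0.052,"dy":0.0025,"dz":0,"ax":0,"ay":0,"az":0},{"hand":0.65,"dx":0.052,"dy":0.0025,"dz":0,"ax":0,"ay":0,"az":0},{"hand":0.65,"dx":0.052,"dy":0.0025,"dz":0,"ax":0,"ay":0,"az":0},{"hand":0.65,"dx":0.052,"dy":0.0025,"dz":0,"ax":0,"ay":0,"az":0},{"hand":0.65,"dx":0.052,"dy":0.0025,"dz":0,"ax":0,"ay":0,"az":0},{"hand":0.65,"dx":0.052,"dy":0.0025,"dz":0,"ax":0,"ay":0,"az":0},{"hand":0.65,"dx":0.052,"dy":0.0025,"dz":0,"ax":0,"ay":0,"az":0},{"hand":0.65,"dx":0.024,"dy":0,"dz":0,"ax":0,"ay":0,"az":0},{"hand":0.65,"dx":0,"dy":0,"dz":0,"ax":0,"ay":0,"az":-0.09},{"hand":0.65,"dx":0,"dy":0,"dz":0,"ax":0,"ay":0,"az":-0.09}]' && python3 -m inch '[{"hand":0.65,"dx":0,"dy":0,"dz":0,"ax":0,"ay":0,"az":-0.09},{"hand":0.65,"dx":0,"dy":0,"dz":0,"ax":0,"ay":0,"az":-0.09},{"hand":0.65,"dx":0,"dy":0,"dz":0,"ax":0,"ay":0,"az":-0.09},{"hand":0.65,"dx":0,"dy":0,"dz":0,"ax":0,"ay":0,"az":-0.09},{"hand":0.65,"dx":0,"dy":0,"dz":0,"ax":0,"ay":0,"az":-0.09},{"hand":0.65,"dx":0,"dy":0,"dz":0,"ax":0,"ay":0,"az":-0.09},{"hand":0.65,"dx":0,"dy":0,"dz":0,"ax":0,"ay":0,"az":-0.09},{"hand":0.65,"dx":0,"dy":0,"dz":0,"ax":0,"ay":0,"az":0}]'
python3 - <<'E'
from h import *
o=get_obs();print(o['ee_pos'],o['tcp_rot'][:,0],o['joint_positions'])
p,d,m=cam('wrist');save(p,'w4.png');np.savez('w4',p=p,d=d,**m)
P=pts(d,m);Z=P[...,2];near=np.hypot(P[...,0]-473,P[...,1]-210)<75
k=(Z>36)&(Z<46)&near;Q=P[k];print('barrel',len(Q),Q.mean(0),cv2.minAreaRect(Q[:,:2].astype(np.float32)),np.percentile(Z[k],98))
near=np.hypot(P[...,0]-478,P[...,1]-43)<50
k=(abs(Z-43)<3)&near;Q=P[k];print('saddles',len(Q),Q.mean(0) if len(Q) else'')
if len(Q): print(cv2.minAreaRect(Q[:,:2].astype(np.float32)))
E
```

```text
clock: 10.9
ee_pos: [473.5, 210.4, 201.5]
tcp_rot: [[-0.264, 0.965, -0.0], [0.965, 0.264, -0.0], [-0.0, -0.001, -1.0]]
contact_force: [-0.2, 0.5, -0.3]
grip_width: 61.2
grip_force: 0.0
clock: 11.9
ee_pos: [473.6, 209.8, 201.7]
tcp_rot: [[-0.999, 0.053, -0.0], [0.053, 0.999, -0.0], [0.0, -0.0, -1.0]]
contact_force: [-0.2, -0.3, -0.9]
grip_width: 60.8
grip_force: 0.0
[473.62586605 209.79164442 201.69444422] [-9.98579418e-01  5.32832035e-02  2.16272407e-04] [ 2.82662170e-01  1.92448880e-01  1.62870730e+00 -9.02844901e-05
  1.32069611e+00 -1.23480337e+00]
barrel 1751 [472.28535062 210.30597787  39.92235342] ((473.69219970703125, 209.6528778076172), (24.302326202392578, 109.36946868896484), 87.3269271850586) 42.67480663402938
saddles 689 [476.52167571  43.23588464  42.66858926]
((478.1971740722656, 43.5828971862793), (54.19649124145508, 94.74727630615234), 88.76567077636719)
```

View pics/w4.png

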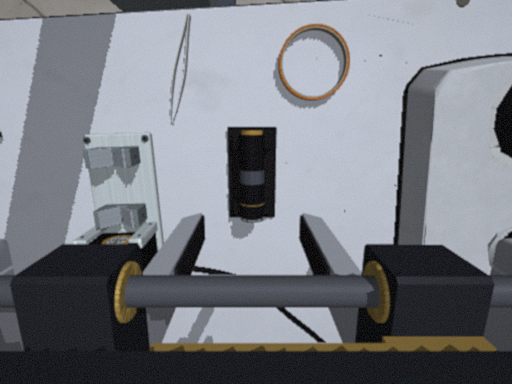

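Wrist view: the barrel lies at (252,175) with its brass front ring at row 205 and grip band at row 178. The saddles are at (115,157) and (120,215). Both agree with the first measurement, so I'm going down to grip.

```bash
python3 -m inch '[{"hand":0.65,"dx":0,"dy":0,"dz":0.04,"ax":0,"ay":0,"az":-0.003},{"hand":0.65,"dx":0,"dy":0,"dz":0.05,"ax":0,"ay":0,"az":0},{"hand":0.65,"dx":0,"dy":0,"dz":0.05,"ax":0,"ay":0,"az":0},{"hand":0.65,"dx":0,"dy":0,"dz":0.03,"ax":0,"ay":0,"az":0},{"hand":0.65,"dx":0,"dy":0,"dz":0.012,"ax":0,"ay":0,"az":0},{"hand":0.65,"dx":0,"dy":0,"dz":0,"ax":0,"ay":0,"az":0},{"hand":0.65,"dx":0,"dy":0,"dz":0,"ax":0,"ay":0,"az":0}]'
```

```text
clock: 12.82
ee_pos: [475.0, 210.2, 21.2]
tcp_rot: [[-0.999, 0.046, 0.003], [0.046, 0.999, 0.001], [-0.003, 0.001, -1.0]]
contact_force: [-0.6, -0.4, -0.1]
grip_width: 61.2
grip_force: 0.0
```

```bash
python3 -m inch '[{"hand":0.65,"dx":0.001,"dy":0,"dz":0.007,"ax":0,"ay":0,"az":0},{"hand":0.65,"dx":0,"dy":0,"dz":0.004,"ax":0,"ay":0,"az":0},{"hand":0.65,"dx":0,"dy":0,"dz":0,"ax":0,"ay":0,"az":0},{"hand":0.2,"dx":0,"dy":0,"dz":0,"ax":0,"ay":0,"az":0},{"hand":0.2,"dx":0,"dy":0,"dz":0,"ax":0,"ay":0,"az":0},{"hand":0.2,"dx":0,"dy":0,"dz":0,"ax":0,"ay":0,"az":0},{"hand":0.2,"dx":0,"dy":0,"dz":0,"ax":0,"ay":0,"az":0},{"hand":0.2,"dx":0,"dy":0,"dz":0,"ax":0,"ay":0,"az":0}]' 35
```

```text
clock: 13.82
ee_pos: [472.8, 209.8, 9.0]
tcp_rot: [[-0.999, 0.045, 0.0], [0.045, 0.999, -0.0], [-0.0, -0.0, -1.0]]
contact_force: [0.5, 0.1, -0.3]
grip_width: 29.3
grip_force: 35.0
```

```bash
python3 -m inch '[{"hand":0.2,"dx":0,"dy":0,"dz":-0.01,"ax":0,"ay":0,"az":0},{"hand":0.2,"dx":0,"dy":0,"dz":-0.025,"ax":0,"ay":0,"az":0},{"hand":0.2,"dx":0,"dy":0,"dz":-0.03,"ax":0,"ay":0,"az":0},{"hand":0.2,"dx":0,"dy":0,"dz":-0.025,"ax":0,"ay":0,"az":0},{"hand":0.2,"dx":-0.003,"dy":-0.026,"dz":0,"ax":0,"ay":0,"az":-0.003},{"hand":0.2,"dx":-0.004,"dy":-0.04,"dz":0,"ax":0,"ay":0,"az":-0.003},{"hand":0.2,"dx":-0.004,"dy":-0.04,"dz":0,"ax":0,"ay":0,"az":-0.003},{"hand":0.2,"dx":-0.003,"dy":-0.035,"dz":0,"ax":0,"ay":0,"az":-0.003},{"hand":0.2,"dx":0,"dy":-0.025,"dz":0,"ax":0,"ay":0,"az":0},{"hand":0.2,"dx":0,"dy":0,"dz":0,"ax":0,"ay":0,"az":0},{"hand":0.2,"dx":0,"dy":0,"dz":0,"ax":0,"ay":0,"az":0}]'
python3 - <<'E'
from h import *
o=get_obs();print(o['ee_pos'],o['tcp_rot'][:,0],o['contact_force'])
p,d,m=cam('wrist');np.savez('w5',p=p,d=d,**m)
P=pts(d,m);Z=P[...,2];e=o['ee_pos'];near=np.hypot(P[...,0]-e[0],P[...,1]-e[1])<75
k=(abs(Z-e[2]-17-11)<7)&near&(P[...,0]<463);Q=P[k]
print('barrel rear half',len(Q),cv2.minAreaRect(Q[:,:2].astype(np.float32)),'xmin',np.percentile(Q[:,0],1))
for a,b in((415,430),(430,445),(445,460)):
  R=Q[(Q[:,0]>a)&(Q[:,0]<b)];t=R[R[:,2]>np.percentile(R[:,2],70)];print(a,np.percentile(R[:,1],[3,97]),t[:,1].mean(),np.percentile(R[:,2],95))
near=np.hypot(P[...,0]-478,P[...,1]-43)<50
k=(abs(Z-43)<3)&near;Q=P[k];print('saddles',len(Q),cv2.minAreaRect(Q[:,:2].astype(np.float32)) if len(Q)>3 else'')
E
```

```text
clock: 15.2
ee_pos: [481.1, 44.0, 99.2]
tcp_rot: [[-1.0, 0.022, 0.0], [0.022, 1.0, 0.001], [-0.0, 0.001, -1.0]]
contact_force: [0.1, 0.1, -1.9]
grip_width: 29.2
grip_force: 35.0
[481.07601182  44.01858473  99.17354388] [-9.99767892e-01  2.15440758e-02 -1.23179523e-04] [ 0.06643704  0.05804893 -1.93482035]
barrel rear half 3589 ((444.8484802246094, 45.474796295166016), (29.11662483215332, 36.93938064575195), 88.6125259399414) xmin 426.517372699263
415 [34.76756248 56.52410879] 45.62029769219961 129.9150245027406
430 [32.47000077 59.01802037] 45.55514526529503 132.17405434855235
445 [31.87659472 58.50885829] 45.24235659535379 132.13515478582045
saddles 357 ((441.0890808105469, 44.18878936767578), (53.66010665893555, 21.540294647216797), 89.3829116821289)
```

```bash
python3 -m inch '[{"hand":0.2,"dx":0.0015,"dy":-0.001,"dz":0.015,"ax":0,"ay":0,"az":0},{"hand":0.2,"dx":0,"dy":0,"dz":0.02,"ax":0,"ay":0,"az":0},{"hand":0.2,"dx":0,"dy":0,"dz":0.015,"ax":0,"ay":0,"az":0},{"hand":0.2,"dx":0,"dy":0,"dz":0.01,"ax":0,"ay":0,"az":0},{"hand":0.2,"dx":0,"dy":0,"dz":0.005,"ax":0,"ay":0,"az":0},{"hand":0.2,"dx":0,"dy":0,"dz":0,"ax":0,"ay":0,"az":0},{"hand":0.2,"dx":0,"dy":0,"dz":0,"ax":0,"ay":0,"az":0}]'
```

```text
clock: 16.12
ee_pos: [480.1, 42.5, 34.4]
tcp_rot: [[-1.0, 0.021, 0.001], [0.021, 1.0, -0.0], [-0.001, -0.0, -1.0]]
contact_force: [0.7, 0.2, -1.3]
grip_width: 29.4
grip_force: 35.0
```

```bash
python3 -m inch '[{"hand":0.2,"dx":0,"dy":0,"dz":0.002,"ax":0,"ay":0,"az":0},{"hand":0.2,"dx":0,"dy":0,"dz":0.001,"ax":0,"ay":0,"az":0},{"hand":0.2,"dx":0,"dy":0,"dz":0,"ax":0,"ay":0,"az":0},{"hand":0.2,"dx":0,"dy":0,"dz":0,"ax":0,"ay":0,"az":0}]'
python3 -m inch '[{"hand":0.2,"dx":0,"dy":0,"dz":0.001,"ax":0,"ay":0,"az":0},{"hand":0.2,"dx":0,"dy":0,"dz":0.001,"ax":0,"ay":0,"az":0},{"hand":0.2,"dx":0,"dy":0,"dz":0,"ax":0,"ay":0,"az":0},{"hand":0.2,"dx":0,"dy":0,"dz":0,"ax":0,"ay":0,"az":0}]'
```

```text
clock: 16.62
ee_pos: [479.7, 42.4, 31.0]
tcp_rot: [[-1.0, 0.021, 0.0], [0.021, 1.0, -0.0], [-0.0, -0.0, -1.0]]
contact_force: [-0.4, 0.3, -1.3]
grip_width: 29.1
grip_force: 35.0
clock: 17.12
ee_pos: [479.7, 42.5, 29.1]
tcp_rot: [[-1.0, 0.021, 0.0], [0.021, 1.0, -0.0], [-0.0, -0.0, -1.0]]
contact_force: [-1.3, -0.4, 1.1]
grip_width: 29.5
grip_force: 35.0
```

Light contact with the V at the expected height, with no side force. Sliding toward the stop.

```bash
python3 -m inch '[{"hand":0.2,"dx":-0.002,"dy":0,"dz":0,"ax":0,"ay":0,"az":0},{"hand":0.2,"dx":-0.002,"dy":0,"dz":0,"ax":0,"ay":0,"az":0},{"hand":0.2,"dx":0,"dy":0,"dz":0,"ax":0,"ay":0,"az":0},{"hand":0.2,"dx":0,"dy":0,"dz":0,"ax":0,"ay":0,"az":0}]'
python3 -m inch '[{"hand":0.2,"dx":-0.001,"dy":0,"dz":0,"ax":0,"ay":0,"az":0},{"hand":0.2,"dx":0,"dy":0,"dz":0,"ax":0,"ay":0,"az":0},{"hand":0.2,"dx":0,"dy":0,"dz":0,"ax":0,"ay":0,"az":0}]'
```

```text
clock: 17.62
ee_pos: [480.1, 42.7, 28.9]
tcp_rot: [[-1.0, 0.021, -0.007], [0.021, 1.0, 0.0], [0.007, 0.0, -1.0]]
contact_force: [-7.4, 0.3, 7.6]
grip_width: 29.3
grip_force: 35.0
clock: 18.0
ee_pos: [480.1, 42.7, 28.9]
tcp_rot: [[-1.0, 0.021, -0.009], [0.021, 1.0, 0.0], [0.009, 0.0, -1.0]]
contact_force: [-8.7, 0.9, 9.3]
grip_width: 29.3
grip_force: 35.0
```

Blocked after 0.4 mm, with about 9 N in x. I'm looking at the depth data before pushing further.

Run:
```python
from h import *
p,d,m=cam('wrist');np.savez('w6',p=p,d=d,**m)
P=pts(d,m).reshape(-1,3)
for x in range(418,560,6):
  k=(abs(P[:,0]-x)<3)&(abs(P[:,1]-43)<40)&(P[:,2]<75)
  R=P[k];
  if len(R)<10: print(x,len(R));continue
  t=R[abs(R[:,1]-43)<6]
  b=R[R[:,2]>46]
  print(x,len(R),'top z',np.percentile(t[:,2],[50,95]).round(1) if len(t) else'','y of z>46',np.percentile(b[:,1],[3,97]).round(1) if len(b)>5 else'')
a=cv2.resize(p[120:260,160:350],(760,560),interpolation=2);save(a,'w6.png')
ps,ds,ms=cam('side');a=cv2.resize(ps[185:275,180:270],(600,600),interpolation=2);save(a,'s6.png')
```

```text
418 1130 top z [12.8 13.8] y of z>46 
424 1343 top z [13.5 59. ] y of z>46 [32.9 55.2]
430 1513 top z [59.4 61.9] y of z>46 [31.2 56.5]
436 1269 top z [61.  62.2] y of z>46 [30.3 57.7]
442 1229 top z [61.1 62.3] y of z>46 [30.1 57.8]
448 1202 top z [61.2 62.5] y of z>46 [30.4 57.1]
454 823 top z [61. 62.] y of z>46 [30.6 57.1]
460 1017 top z [61.1 62.2] y of z>46 [29.9 57.2]
466 1075 top z [61.1 62.1] y of z>46 [29.7 57.1]
472 2267 top z [61.2 62.4] y of z>46 [18.  68.6]
478 967 top z [61.4 62.6] y of z>46 [28.5 57.8]
484 763 top z [61.4 62.5] y of z>46 [28.4 57.6]
490 611 top z [61.1 62.2] y of z>46 [28.6 57.3]
496 403 top z [61. 62.] y of z>46 [29.  56.6]
502 95 top z  y of z>46 [28.1 57.3]
508 31 top z  y of z>46 
514 1
520 286 top z [61.1 62.1] y of z>46 [31.4 52.5]
526 423 top z [61.1 62.3] y of z>46 [28.6 55.1]
532 565 top z [61.1 62.2] y of z>46 [17.8 66.3]
538 356 top z [58.9 61.2] y of z>46 [19.5 54.4]
544 1283 top z [57.7 60.2] y of z>46 [17.2 66.5]
550 0
556 0
```

View pics/s6.png

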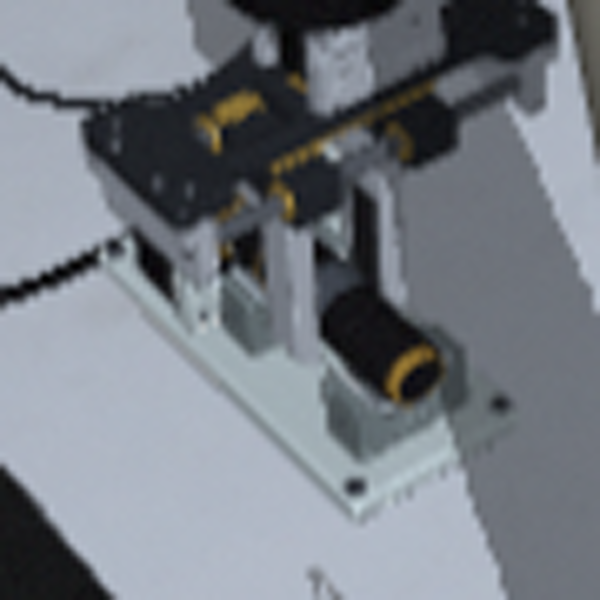

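The side view shows the barrel lying level in both saddles (rear ring at (412,372)), and the depth gives its top at 61.2 mm. It is seated but held by V friction, with about 5 mm of gap remaining. I'll lift slightly, advance, then lower.

```bash
python3 -m inch '[{"hand":0.2,"dx":0.003,"dy":0,"dz":-0.001,"ax":0,"ay":0,"az":0},{"hand":0.2,"dx":0,"dy":0,"dz":-0.002,"ax":0,"ay":0,"az":0},{"hand":0.2,"dx":0,"dy":0,"dz":0,"ax":0,"ay":0,"az":0},{"hand":0.2,"dx":0,"dy":0,"dz":0,"ax":0,"ay":0,"az":0}]'
```

```text
clock: 18.6
ee_pos: [482.1, 42.3, 31.9]
tcp_rot: [[-1.0, 0.021, 0.001], [0.021, 1.0, -0.0], [-0.001, -0.0, -1.0]]
contact_force: [-0.1, 0.6, -2.0]
grip_width: 29.1
grip_force: 35.0
```

```bash
python3 -m inch '[{"hand":0.2,"dx":-0.002,"dy":0.0005,"dz":0,"ax":0,"ay":0,"az":0},{"hand":0.2,"dx":0,"dy":0,"dz":0.001,"ax":0,"ay":0,"az":0},{"hand":0.2,"dx":0,"dy":0,"dz":0,"ax":0,"ay":0,"az":0},{"hand":0.2,"dx":0,"dy":0,"dz":0,"ax":0,"ay":0,"az":0}]'
python3 -m inch '[{"hand":0.2,"dx":-0.001,"dy":0,"dz":0,"ax":0,"ay":0,"az":0},{"hand":0.2,"dx":0,"dy":0,"dz":0,"ax":0,"ay":0,"az":0},{"hand":0.2,"dx":0,"dy":0,"dz":0,"ax":0,"ay":0,"az":0}]'
python3 -m inch '[{"hand":0.2,"dx":-0.001,"dy":0,"dz":0,"ax":0,"ay":0,"az":0},{"hand":0.2,"dx":0,"dy":0,"dz":0,"ax":0,"ay":0,"az":0},{"hand":0.2,"dx":0,"dy":0,"dz":0,"ax":0,"ay":0,"az":0}]'
```

```text
clock: 19.1
ee_pos: [483.6, 42.9, 30.9]
tcp_rot: [[-1.0, 0.021, -0.0], [0.021, 1.0, -0.0], [0.0, -0.0, -1.0]]
contact_force: [0.0, -0.2, -1.1]
grip_width: 29.1
grip_force: 35.0
clock: 19.48
ee_pos: [484.7, 42.9, 31.0]
tcp_rot: [[-1.0, 0.021, 0.0], [0.021, 1.0, -0.0], [-0.0, -0.0, -1.0]]
contact_force: [-1.0, 0.0, -1.7]
grip_width: 29.2
grip_force: 35.0
clock: 19.85
ee_pos: [485.4, 42.9, 30.9]
tcp_rot: [[-1.0, 0.021, -0.001], [0.021, 1.0, -0.0], [0.001, -0.0, -1.0]]
contact_force: [-1.1, 0.8, -1.1]
grip_width: 29.5
grip_force: 35.0
```

```bash
python3 -m inch '[{"hand":0.2,"dx":-0.001,"dy":0,"dz":0,"ax":0,"ay":0,"az":0},{"hand":0.2,"dx":0,"dy":0,"dz":0,"ax":0,"ay":0,"az":0},{"hand":0.2,"dx":0,"dy":0,"dz":0,"ax":0,"ay":0,"az":0}]'
python3 -m inch '[{"hand":0.2,"dx":-0.001,"dy":0,"dz":0,"ax":0,"ay":0,"az":0},{"hand":0.2,"dx":0,"dy":0,"dz":0,"ax":0,"ay":0,"az":0},{"hand":0.2,"dx":0,"dy":0,"dz":0,"ax":0,"ay":0,"az":0}]'
```

```text
clock: 20.23
ee_pos: [485.4, 42.9, 30.7]
tcp_rot: [[-1.0, 0.021, -0.002], [0.021, 1.0, -0.0], [0.002, -0.0, -1.0]]
contact_force: [-4.1, -0.4, -0.2]
grip_width: 29.1
grip_force: 35.0
clock: 20.6
ee_pos: [485.3, 42.9, 30.5]
tcp_rot: [[-1.0, 0.021, -0.004], [0.021, 1.0, -0.0], [0.004, -0.0, -1.0]]
contact_force: [-6.6, -0.7, 1.0]
grip_width: 29.1
grip_force: 35.0
```

Stop contact is at TCP x = 485.4, as predicted. I'll ease the axial push and seat it down.

```bash
python3 -m inch '[{"hand":0.2,"dx":0.001,"dy":0,"dz":0.001,"ax":0,"ay":0,"az":0},{"hand":0.2,"dx":0,"dy":0,"dz":0.001,"ax":0,"ay":0,"az":0},{"hand":0.2,"dx":0,"dy":0,"dz":0,"ax":0,"ay":0,"az":0},{"hand":0.2,"dx":0,"dy":0,"dz":0,"ax":0,"ay":0,"az":0}]'
python3 -m inch '[{"hand":0.2,"dx":0,"dy":0,"dz":0.001,"ax":0,"ay":0,"az":0},{"hand":0.2,"dx":0,"dy":0,"dz":0.001,"ax":0,"ay":0,"az":0},{"hand":0.2,"dx":0,"dy":0,"dz":0,"ax":0,"ay":0,"az":0},{"hand":0.2,"dx":0,"dy":0,"dz":0,"ax":0,"ay":0,"az":0}]'
```

```text
clock: 21.1
ee_pos: [485.4, 42.7, 29.1]
tcp_rot: [[-1.0, 0.021, -0.002], [0.021, 1.0, -0.0], [0.002, -0.001, -1.0]]
contact_force: [-5.8, -1.0, 4.1]
grip_width: 29.0
grip_force: 35.0
clock: 21.6
ee_pos: [485.5, 42.6, 28.8]
tcp_rot: [[-1.0, 0.02, -0.002], [0.02, 1.0, -0.001], [0.002, -0.001, -1.0]]
contact_force: [-9.0, -1.6, 18.1]
grip_width: 29.4
grip_force: 35.0
```

```bash
python3 -m inch '[{"hand":0.2,"dx":0.001,"dy":-0.0004,"dz":-0.0004,"ax":0,"ay":0,"az":0},{"hand":0.2,"dx":0,"dy":0,"dz":0,"ax":0,"ay":0,"az":0},{"hand":0.2,"dx":0,"dy":0,"dz":0,"ax":0,"ay":0,"az":0},{"hand":0.2,"dx":0,"dy":0,"dz":0,"ax":0,"ay":0,"az":0}]'
python3 - <<'E'
from h import *
F=[]
for i in range(4):
  p,d,m=cam('wrist');o=get_obs();F.append(o['contact_force'])
print(np.round(F,1),o['wrist_torque'],o['ee_pos'])
E
```

```text
clock: 22.1
ee_pos: [485.5, 42.6, 28.9]
tcp_rot: [[-1.0, 0.021, 0.0], [0.021, 1.0, -0.0], [-0.0, -0.0, -1.0]]
contact_force: [-6.0, 0.8, 12.3]
grip_width: 29.3
grip_force: 35.0
[[-6.9  0.5 12.7]
 [-7.3  0.4 12.7]
 [-6.7 -0.3 12.6]
 [-6.5  0.7 12.5]] [0.13976717 1.05710424 0.16229183] [485.46680593  42.58570639  28.86060879]
```

```bash
python3 -m inch '[{"hand":0.2,"dx":0,"dy":0,"dz":0.0002,"ax":0,"ay":0,"az":0},{"hand":0.2,"dx":0,"dy":0,"dz":0,"ax":0,"ay":0,"az":0},{"hand":0.2,"dx":0,"dy":0,"dz":0,"ax":0,"ay":0,"az":0},{"hand":0.2,"dx":0,"dy":0,"dz":0,"ax":0,"ay":0,"az":0}]'
python3 - <<'E'
from h import *
F=[]
for i in range(4):
  p,d,m=cam('wrist');o=get_obs();F.append(o['contact_force'])
print(np.round(F,1),o['ee_pos'],o['grip_width'])
np.savez('w7',p=p,d=d,**m);P=pts(d,m).reshape(-1,3)
for x in range(424,545,6):
  t=P[(abs(P[:,0]-x)<3)&(abs(P[:,1]-43)<6)&(P[:,2]<75)]
  if len(t)>10: print(x,np.percentile(t[:,2],[10,50]).round(1),end=' ')
a=cv2.resize(p[130:260,170:340],(760,580),interpolation=2);save(a,'w7.png')
E
```

```text
clock: 22.8
ee_pos: [485.5, 42.6, 28.9]
tcp_rot: [[-1.0, 0.021, 0.0], [0.021, 1.0, -0.0], [-0.0, -0.0, -1.0]]
contact_force: [-7.4, -0.3, 14.3]
grip_width: 29.2
grip_force: 35.0
[[-7.5 -0.5 14.1]
 [-7.2  0.1 13.9]
 [-6.6  0.1 14.6]
 [-7.4 -0.  13.4]] [485.48505868  42.58147208  28.84497759] 29.191577069912857
424 [12.2 12.9] 430 [12.7 38. ] 436 [57.9 59.8] 442 [60.  61.1] 448 [60.3 61.2] 454 [60.3 61.1] 460 [60. 61.] 466 [60.1 61.1] 472 [60.1 61.1] 478 [60.3 61.1] 484 [60.5 61.4] 490 [60.4 61.4] 496 [60.2 61.1] 502 [59.8 61.1] 520 [61.3 61.7] 526 [60.3 61.1] 532 [60.2 61.1] 538 [60.4 61.3] 544 [60.9 63.8]
```

View pics/w7.png

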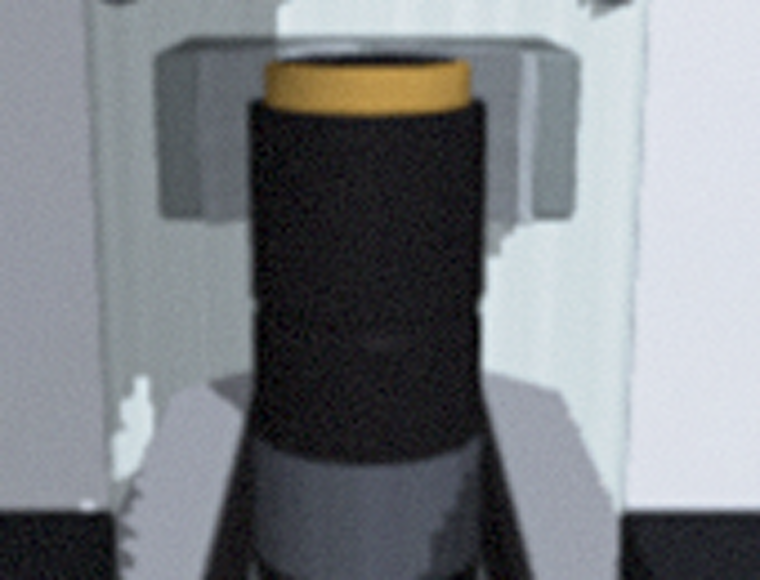

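The picture shows the barrel centred in the saddle (rear ring at (365,85)) and held at the band, around (365,510). Its top is level at 61.1 mm, the stop gap is closed, about 14 N is pressing down, and side force is about zero. Handing in.

```bash
python3 -c "
from workcell import ticket
print(ticket.close_job())"
```

```text
the job is handed in; nothing more can be done
None
```

I handed the job in at about 23 s: the cover plate is in the rack's x = -16 mm slot, and the lens lies level in both saddles against the stop ring, still held with about 14 N downward on the wrist sensor and almost no side force.

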